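# Catch the rolling vial trolley on the transfer ramp

### The arm

A 6-joint arm with a two-finger parallel gripper is mounted at the origin on the work surface. World frame = base frame: x ahead of the robot, y to its left, z up, the work surface at z = 0. Lengths are in mm, angles in rad, forces in N, time in s.
With the tool pointing down it reaches from about 400 to 925 mm from the base axis. Payload 12.5 kg.
Tool frame: the origin (TCP) lies midway between the tips of the shut fingers; the grasp point (between the pads) lies 19 mm behind it; z points along the fingers, y is the line along which they close (so a half turn about z gives the same grasp; the last joint's range is limited). The gripper opens to 95 mm and grips with 3 to 60 N. Pads are 20 mm wide; open, the fingers measure 119 mm over their backs; the gripper's body (75 mm by 180 mm) begins 59 mm behind the grasp point.
Start: joints at [-1.31, 0.491, 1.559, -0, 1.092, -0.106], TCP at [224.167, -583.434, 214.661] pointing down, gripper open.
Joint ranges: [-3.1, 3.1], [-0.84, 2.19], [0.05, 2.79], [-1.13, 4.28], [0.06, 2.93], [-2.69, 2.69]. Speed limits (rad/s): [2.22, 2.22, 2.79, 3.14, 3.14, 3.14].

### API

Orientations are given as [roll, pitch, yaw] about the fixed x, y, z axes, in that order (R = Rz(yaw) Ry(pitch) Rx(roll)).
In Python, from cell import env gives the robot as it stands.
- The arm moves only by the shell command python3 -m inch 'ROWS'. ROWS is JSON, a list of rows, each a list of 7 numbers: the turn, a rotation vector about the tool's x, y, z in rad, then the shift along the tool's x, y, z in cm, then the closure, from -1 (fully open) to 1 (shut). A call has 1 to 20 rows; each row shifts and turns the commanded pose from where the row before left it, along the tool's axes as they then stand; what a row does not reach is not made up. A row lasts 1/8 s, in which the tool goes at most 62.5 mm and 10.7 degrees, less where a joint would pass 70% of its speed; a pose out of reach is approached as far as the arm can. A call with a gripper value outside its range is refused whole. The fingers move at their own pace and stop on an object; the grip force is fixed at half the most. Time passes only in rows, so rows that do not move let the fingers close. It gives the time, the measured TCP pose, the force, the opening and the grip force at its end, in the units of the state.
- env.state(): the state, without advancing time (a new reading comes with each control period).
- env.read_camera(name): name is "scene" or "top" or "wrist"; returns a dict with "img" (400x640x3 uint8, red, green, blue), "depth" (400x640 float32, mm along the optical axis (not along the pixel's ray), 0 where there is no reading), "fx", "fy", "cx", "cy" (pixels), "position" and "orientation" of the camera in the world. Camera axes: x right, y down, z forward; pixel columns grow to the right and rows downward; lengths in mm; the calibration is good to about 2 mm. The wrist camera is an equidistant fisheye: a pixel r from the principal point sees the ray r / f radians off the axis. A picture is of the moment at which its call begins.
- env.job_done(): hands the job in; it is judged then, once.
Trained networks look in a picture, given as the dict that the camera call returned (one of the last four; its "shot" number tells which), for a name from the list of things; names that differ only in an ending like _2 or _b are one class to them, and where a whole thing is asked for, a point or a joint stands for the part that bears it (a point fixed in the world has none). Each returns a list of dicts, best first, with "score" (0 to 1); they miss things now and then, are a little off and sometimes report something else, mostly with a low value. They report only what shows in the picture. A call takes as long as a camera call.
- env.find_in(picture, target): "centre" ([x, y, z] in mm, in the coordinates of the camera as it stood for that picture, good to about 4 mm: the middle of the surface that is visible of it).
- env.trace(picture, target): "mask" (400x640 bool, what is visible of it).
The state is a dict: "t": time; "joints": joint angles; "qvel": joint speeds; "tau": joint torques, N m; "eef_pos": TCP position; "tcp_rot": TCP orientation; "ft_force": force on the tool from outside, world axes, zero at the start; "moment": the same for the moment, N m; "opening": opening from 0.0 (shut) to 1.0 (fully open); "grip_force": force on a finger pad.
Only numpy, scipy, OpenCV 4.12 (cv2) and the standard library are available. Lean on these libraries where they do the work, as an engineer would, in place of code of your own. Each camera call takes 0.05 s, during which the arm holds its last target. There are 200 camera calls.

### The job

Push the thumb plate beside the transfer ramp fully down to drop the gate, and let the vial trolley roll untouched until its middle is over the black line in front of the code reader. Then catch it with the fingers on its sprung front bumper, very gently: run ahead of it and let it come up to you, so that the bumper is never pushed in more than about a centimetre, and slow it to a standstill before its wheels reach the end stop. The slope would roll it on, so hold it still by the bumper for three seconds and finish the program still holding it there, with nothing else on the bench disturbed.

Things in the scene. Friction and masses are not known exactly. Their poses are not given: they have to be found in the camera images.
- ramp: Fixed aluminium ramp, 598 x 136 mm, on legs. Origin on the bench under its middle; z up, x downhill (level), y across, away from the thumb-plate side. The flat deck falls 0.060 rad along +x; its top is 80 mm above the bench at x = 0. Side rails at y = -60 and +60 mm stand 14 mm above the deck. A code reader, 34 mm deep, stands at x = -30, y = +108 mm, its top 131 mm above the bench.
- trolley: Blue wire rack of capped vials on a steel trolley, 130 x 112 mm, 76 mm high, about 0.95 kg, running in the ramp's rails (it cannot come off). Origin on the deck midway between its wheels; x downhill along the deck, z square to it. It starts at the gate, x = -250 mm in the ramp's frame. Let go, gravity and a drag of 2 N s/m bring it to 0.24 to 0.34 m/s: about 1.2 s to the line, 0.25 m/s there.
- bumper (a joint): How far the trolley's front bumper is pushed in, m: 0 free, 0.026 at most; a spring of 140 N/m. The bumper is an upright black rubber plate 90 mm wide, 22 to 60 mm above the deck, its free front face 99 mm ahead of the trolley's origin. Holding the trolley still pushes it in 3 to 5 mm. Fingers standing still in the rolling trolley's way push it in 15 mm or more; over 12 mm is a knock.
- gate (a joint): How far the gate is pushed down, m: 0 up (its steel lip stands 14 mm above the deck and holds the front wheels), 0.018 fully down (lip under the deck, trolley free; it starts to roll at about 0.013). It slides straight down with the thumb plate, needs about 2 to 4 N when pushed slowly, and stays where it is left.
- gate_plate (a point): Centre of the top face of the gate's thumb plate, a black disc 44 mm in diameter outside the ramp on its -y side (ramp frame x = -58, y = -125 mm), 118 mm above the bench when up; it moves down with the gate. Push straight down on it.
- line (a point): Middle of the black line across the deck, on the deck's surface (ramp frame x = -30 mm); its axes are the ramp's. The trolley must be untouched until its origin is over this line.
- stop (a point): Middle of the end stop's uphill face, on the deck's surface (ramp frame x = +240 mm); its axes are the ramp's. The stop is a low steel bar across the deck, 14 mm high, 10 mm thick; the front wheels touch it when the trolley's origin is 61 mm before this point. The bumper, and fingers more than 14 mm above the deck, pass over it.
- beaker: Loose glass beaker, 68 mm wide, 85 mm high, beside the upper ramp on the reader's side; origin under its base. Leave alone.
- dishes: Loose stack of culture dishes, 90 mm wide, 54 mm high, beside the lower ramp on the reader's side; origin under its base. Leave alone.
- vial: Loose capped vial, 32 mm wide, 50 mm high, beside the lower ramp on the thumb-plate side; origin under its base. Leave alone.
- spatula: Loose lab spatula, 140 mm long, lying on the bench to the right; leave alone.
- reagent: Loose amber reagent bottle, 68 mm wide, 140 mm high, on the bench to the left; origin under its base. Leave alone.
- loops: Loose white pot of wire loops, 72 mm wide, about 180 mm high, on the bench to the left; origin under its base. Leave alone.

How it is judged (in metres and radians):
On the way, in this order (a step that is already met when the one before it is completed fails the run):
1. the gate is down and the trolley has rolled to the line (value of joint gate above 0.014 m and x of trolley in the frame of line above -0.002 m), for 0.1 s.
2. the trolley is held still by its bumper between the line and the end stop for three seconds (x of trolley in the frame of line above 0 m and x of trolley in the frame of stop below -0.066 m and linear speed of trolley below 0.03 m/s and value of joint bumper above 0.0004 m), for 3 s.
At the end, for the whole second after the job is handed in: The trolley stands on the ramp with its origin past the line and its wheels at least 5 mm clear of the end stop, slower than 0.03 m/s, held by the fingers on its bumper (pushed in by at least 0.4 mm) (all of step 2); the arm keeps its last pose, push and grip.
It fails at once if the robot touches the trolley before its middle is over the line (x of trolley in the frame of line below -0.004 m and contact force between any of the fingers, the arm and trolley above 0.2 N).
It fails at once if the trolley is knocked or squeezed: bumper pushed in more than 12 mm, or a contact force over 15 N (value of joint bumper above 0.012 m or contact force between any of the fingers, the arm and trolley above 15 N).
It fails at once if the trolley's wheels reach the end stop (x of trolley in the frame of stop above -0.063 m).
It fails at once if a bystander is disturbed (moved more than 30 mm) (distance of any of beaker, dishes, vial, spatula, reagent, loops from where it was at the start of the episode above 0.03 m).
It also fails if it takes over 32 s, if anything falls off the work surface, if the arm or the gripper's body presses on something with over 40 N, if the wrist force passes 120 N, or if a joint passes its speed limit or range.

## Working session

There is one attempt and no reset: what is moved stays moved. The work goes in short steps, Python scripts to look and compute and a shell command to move; the robot and the scene stay as the last step left them, time stands still between calls to the robot, and variables do not carry over. Pictures are saved under pics/ and viewed, at most 10 in all, crops included, and the job is handed in when it is done.

```bash
mkdir -p pics; ls
cat > h.py <<'E'
import numpy as np, cv2
from scipy.spatial.transform import Rotation as R
from cell import env
def shot(n):
    p=env.read_camera(n); return p
def Rc(p):
    o=np.array(p["orientation"],float)
    return R.from_euler('xyz',o).as_matrix() if o.shape==(3,) else (o if o.shape==(3,3) else R.from_quat(o).as_matrix())
def world(p,c): return Rc(p)@np.array(c)+np.array(p["position"])
def save(p,n): cv2.imwrite('pics/'+n,p["img"][:,:,::-1])
def cloud(p):
    v,u=np.mgrid[:400,:640]; d=p["depth"]
    c=np.stack([(u-p["cx"])/p["fx"]*d,(v-p["cy"])/p["fy"]*d,d],-1)
    return c@Rc(p).T+np.array(p["position"])
E
python3 - <<'E'
from h import *
print(env.state())
for n in("top","scene"):
    p=shot(n); save(p,n+"1.png"); print(n,p["position"],p["orientation"],p["fx"],p["cx"],p["cy"])
    for t in("ramp","trolley","bumper","gate_plate","beaker","dishes","vial","spatula","reagent","loops"):
        r=env.find_in(p,t)
        print(t,[(round(x["score"],2),world(p,x["centre"]).round(0).tolist()) for x in r[:2]])
E
```

```text
pics
{'t': 0.0, 'joints': array([-1.30958458e+00,  4.91516922e-01,  1.55943744e+00,  1.16861879e-05,
        1.09168194e+00, -1.05586469e-01]), 'qvel': array([ 6.66966900e-04, -5.10673301e-04, -8.00213758e-05,  3.91465110e-05,
        1.28361541e-04,  6.31199938e-04]), 'tau': array([-1.33282672e-03, -6.12658024e+01, -2.58186132e+01,  6.91797235e-02,
        4.81723552e-02, -1.70331118e-04]), 'eef_pos': array([ 224.11387252, -583.18606623,  214.09236848]), 'tcp_rot': array([-3.14055591e+00, -1.20297726e-04,  3.66792759e-01]), 'ft_force': array([ 0.91097914, -1.5359856 ,  0.20692472]), 'moment': array([-0.0288503 ,  0.03027843,  0.02022998]), 'grip_force': 0.0, 'opening': 1.0005372933244792}
top [ 360.00504942   19.84742998 1369.20165323] [-2.95440551 -0.00767749 -1.56168454] 463.28096801775064 326.0878665227489 205.60786793908375
ramp [(0.67, [612.0, 98.0, 83.0]), (0.51, [784.0, -81.0, 50.0])]
trolley [(0.92, [599.0, 285.0, 152.0])]
bumper [(0.6, [606.0, 196.0, 150.0])]
gate_plate [(0.57, [495.0, 151.0, 103.0])]
beaker [(0.96, [781.0, 214.0, 43.0])]
dishes [(0.66, [787.0, -81.0, 52.0]), (0.59, [610.0, 97.0, 82.0])]
vial [(0.46, [486.0, -61.0, 47.0])]
spatula [(0.8, [504.0, -395.0, 0.0])]
reagent [(0.5, [493.0, 150.0, 104.0]), (0.24, [610.0, 97.0, 84.0])]
loops [(0.9, [462.0, 414.0, 99.0])]
scene [1231.7406712  -533.58751775  994.4878216 ] [-2.40404146  0.00806233  0.82834057] 409.6916205655866 324.5360838184705 197.85612990824475
ramp [(0.68, [637.0, 66.0, 82.0])]
trolley [(0.8, [619.0, 258.0, 153.0])]
bumper [(0.66, [613.0, 191.0, 137.0])]
gate_plate [(0.62, [491.0, 117.0, 99.0]), (0.49, [632.0, 64.0, 82.0])]
beaker [(0.84, [771.0, 200.0, 62.0])]
dishes [(0.68, [801.0, -99.0, 51.0])]
vial [(0.57, [495.0, -64.0, 41.0])]
spatula [(0.83, [498.0, -394.0, 2.0])]
reagent [(0.7, [629.0, 440.0, 95.0])]
loops [(0.83, [470.0, 408.0, 102.0])]
```

View pics/top1.png

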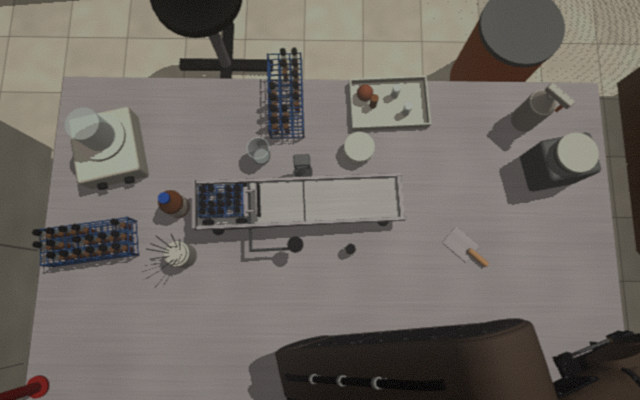

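View pics/scene1.png

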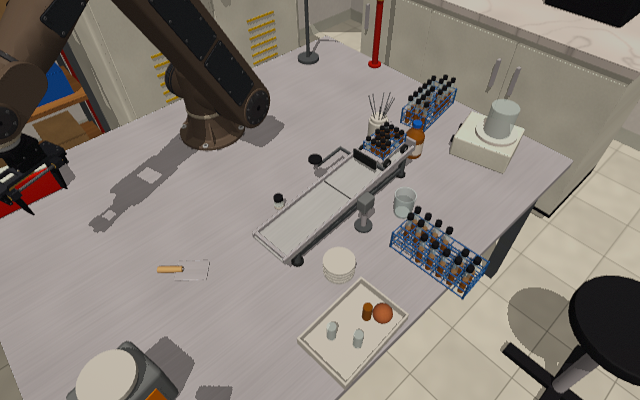

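Run:
```python
from h import *
for n in("top","scene"):
    p=shot(n); W=cloud(p); ok=p["depth"]>0
    for t in("ramp","gate_plate","bumper","trolley"):
        r=env.trace(p,t)
        if not r: print(t,'none');continue
        for q in r[:2]:
            m=q["mask"]&ok; P=W[m]
            print(n,t,round(q["score"],2),m.sum(),np.median(P,0).round(1),np.percentile(P,[2,98],axis=0).round(1).tolist(), np.argwhere(m).mean(0).round())
    # deck fit: points in deck area, z 55..100
    m=ok&(abs(W[...,0]-612)<90)&(W[...,1]>-230)&(W[...,1]<180)&(W[...,2]>50)&(W[...,2]<105)
    P=W[m]
    for _ in range(6):
        A=np.c_[P[:,:2],np.ones(len(P))]; c=np.linalg.lstsq(A,P[:,2],rcond=None)[0]; e=P[:,2]-A@c; P=P[abs(e)<max(2.5,1.2*e.std())]
    print(n,'plane',c,len(P),'grad dir',np.arctan2(-c[1],-c[0]),np.hypot(c[0],c[1]))
    bw=cv2.minAreaRect(P[:,:2].astype(np.float32)); print(bw)
    np.save(n+'W.npy',W)
```

```text
top ramp 0.85 10912 [613.2  94.5  84.8] [[509.5, -193.8, 24.0], [716.6, 368.0, 171.6]] [201. 296.]
top gate_plate 0.85 265 [485.  101.  115.8] [[472.2, 76.4, 73.7], [508.4, 219.8, 123.0]] [245. 289.]
top gate_plate 0.24 700 [603.5 439.9  93.3] [[578.3, 419.1, -0.6], [652.2, 506.9, 142.0]] [203. 173.]
top bumper 0.5 165 [608.4 196.  147.3] [[565.9, 189.9, 90.3], [651.7, 210.0, 152.4]] [199. 258.]
top trolley 0.56 2043 [598.1 280.6 150.8] [[549.5, 193.4, 99.9], [654.8, 350.9, 175.5]] [202. 227.]
top plane [-2.80386034e-03  5.92755652e-02  7.87957968e+01] 3543 grad dir -1.5235294314584054 0.059341842411269975
((619.9166259765625, -13.01104736328125), (130.68414306640625, 392.89288330078125), 3.7648308277130127)
scene ramp 0.73 9016 [635.9  67.1  81. ] [[495.1, -203.6, 7.6], [736.8, 341.9, 169.4]] [194. 337.]
scene gate_plate 0.7 288 [490.9 112.9 100.5] [[473.8, 73.6, 69.9], [659.1, 228.9, 120.4]] [158. 329.]
scene bumper 0.73 214 [610.1 191.7 137.2] [[569.1, 187.4, 115.9], [653.6, 198.9, 151.0]] [158. 364.]
scene bumper 0.46 308 [469.4 404.6  93.1] [[371.9, 387.0, -1.2], [495.1, 559.4, 138.3]] [120. 376.]
scene trolley 0.97 1479 [616.9 254.6 143.5] [[553.4, 189.2, 103.6], [660.5, 344.4, 173.6]] [146. 381.]
scene plane [-3.08831571e-03  5.91189977e-02  7.93261529e+01] 3193 grad dir -1.5186047949678678 0.059199607972793014
((626.2254028320312, -14.860092163085938), (135.40435791015625, 394.8818054199219), 3.1774821281433105)
```

Run:
```python
from h import *
def ray(p,uv,plane):
    # plane z = a x+b y+c
    d=Rc(p)@np.array([(uv[0]-p["cx"])/p["fx"],(uv[1]-p["cy"])/p["fy"],1]); o=np.array(p["position"])
    a,b,c=plane; s=(a*o[0]+b*o[1]+c-o[2])/(d[2]-a*d[0]-b*d[1]); return o+s*d
yaw=-1.512
for n in("top","scene"):
    p=shot(n); g=cv2.cvtColor(p["img"],cv2.COLOR_RGB2GRAY).astype(float); W=cloud(p)
    u,v=np.meshgrid(np.arange(640),np.arange(400))
    # dark line: deck-plane pixels
    O=np.array([613,50]); k=.0601
    pl=[-k*np.cos(yaw),-k*np.sin(yaw),80+k*(np.cos(yaw)*O[0]+np.sin(yaw)*O[1])]
    D=np.stack([(u-p["cx"])/p["fx"],(v-p["cy"])/p["fy"],np.ones_like(u)],-1)@Rc(p).T; o=np.array(p["position"])
    s=(pl[0]*o[0]+pl[1]*o[1]+pl[2]-o[2])/(D[...,2]-pl[0]*D[...,0]-pl[1]*D[...,1]); X=o+s[...,None]*D
    e=np.array([np.cos(yaw),np.sin(yaw)]); f=np.array([-e[1],e[0]])
    rx=(X[...,:2]-O)@e; ry=(X[...,:2]-O)@f
    L=[]
    for y0 in range(-45,50,10):
        m=(abs(ry-y0)<5)&(abs(rx+30)<18); w=np.clip(np.median(g[m])-15-g[m],0,None)
        if w.sum()>0: L.append((y0,(rx[m]*w).sum()/w.sum()))
    L=np.array(L); print(n,'line x,slope',np.polyfit(L[:,0],L[:,1],1), L[:,1].round(1))
    # profile across & along
    def prof(a,m,lo,hi,st): return [(q,int(g[m&(abs(a-q)<st/2)].mean())) for q in np.arange(lo,hi,st) if (m&(abs(a-q)<st/2)).any()]
    print('across',prof(ry,(abs(rx-60)<40),-76,80,4))
    print('along',prof(rx,(abs(ry)<30),200,320,4))
    # rail points from depth: above plane 8..20
    h=W[...,2]-(pl[0]*W[...,0]+pl[1]*W[...,1]+pl[2]); wx=(W[...,:2]-O)@e; wy=(W[...,:2]-O)@f
    for sg in(-1,1):
        m=(p["depth"]>0)&(h>7)&(h<20)&(abs(wy-sg*60)<14)&(wx>0)&(wx<280)
        print('rail',sg,m.sum(),np.polyfit(wx[m],wy[m],1))
    m=(p["depth"]>0)&(abs(wx)<200)&(abs(wy)<50)&(abs(h)<8)&(wx>-20); A=np.c_[wx[m],wy[m],np.ones(m.sum())]; print('deck h res',np.linalg.lstsq(A,h[m],rcond=None)[0])
    m=(p["depth"]>0)&(abs(wx+58)<40)&(abs(wy+125)<40)&(W[...,2]>108)&(W[...,2]<126)
    print('plate',m.sum(),W[m].mean(0), np.ptp(W[m],axis=0),'ramp',wx[m].mean(),wy[m].mean())
```

```text
top line x,slope [-4.78971417e-03 -2.56513490e+01] [-25.7 -25.6 -25.5 -25.3 -25.2 -25.6 -26.1 -26.  -25.6 -26. ]
across [(np.int64(-76), 78), (np.int64(-72), 79), (np.int64(-68), 79), (np.int64(-64), 71), (np.int64(-60), 90), (np.int64(-56), 135), (np.int64(-52), 138), (np.int64(-48), 149), (np.int64(-44), 151), (np.int64(-40), 151), (np.int64(-36), 149), (np.int64(-32), 147), (np.int64(-28), 149), (np.int64(-24), 148), (np.int64(-20), 147), (np.int64(-16), 148), (np.int64(-12), 150), (np.int64(-8), 151), (np.int64(-4), 149), (np.int64(0), 147), (np.int64(4), 147), (np.int64(8), 149), (np.int64(12), 147), (np.int64(16), 146), (np.int64(20), 147), (np.int64(24), 147), (np.int64(28), 148), (np.int64(32), 149), (np.int64(36), 148), (np.int64(40), 147), (np.int64(44), 148), (np.int64(48), 148), (np.int64(52), 150), (np.int64(56), 150), (np.int64(60), 146), (np.int64(64), 113), (np.int64(68), 80), (np.int64(72), 126), (np.int64(76), 137)]
along [(np.int64(200), 147), (np.int64(204), 147), (np.int64(208), 147), (np.int64(212), 146), (np.int64(216), 147), (np.int64(220), 146), (np.int64(224
[... 1981 characters left out ...]
0), 161), (np.int64(244), 160), (np.int64(248), 165), (np.int64(252), 137), (np.int64(256), 128), (np.int64(260), 162), (np.int64(264), 137), (np.int64(268), 162), (np.int64(272), 162), (np.int64(276), 162), (np.int64(280), 162), (np.int64(284), 162), (np.int64(288), 163), (np.int64(292), 163), (np.int64(296), 162), (np.int64(300), 162), (np.int64(304), 162), (np.int64(308), 162), (np.int64(312), 162), (np.int64(316), 162)]
rail -1 296 [ 9.25021741e-03 -5.64898982e+01]
rail 1 232 [-2.64530910e-02  7.28038567e+01]
deck h res [ 0.00154907 -0.00185886  0.17650515]
plate 124 [493.21946077  92.31728444 116.6679566 ] [45.93293558 46.33580831 13.03447433] ramp -49.28275859212408 -117.08689015442384
```

```bash
python3 -m inch '[[0,0,0.15,0,0,0,1],[0,0,0.157,0,0,0,1]]'
```

```text
t: 1.95
eef_pos: [224.1, -583.4, 214.6]
tcp_rot: [3.142, -0.0, 0.055]
ft_force: [0.2, 0.6, 0.5]
opening: 0.843
grip_force: 0.0
```

```bash
python3 -m inch '[[0,0,0,1.5,-3.2,0,1],[0,0,0,2.2,-4.8,0.3,1],[0,0,0,2.2,-4.8,0.3,1],[0,0,0,2.2,-4.8,0.3,1],[0,0,0,2.2,-4.8,0.5,1],[0,0,0,2.2,-4.8,0.5,1],[0,0,0,2.2,-4.8,0.5,1],[0,0,0,2.2,-4.8,0.5,1],[0,0,0,2.2,-4.8,0.5,1],[0,0,0,2.2,-4.8,0.5,1],[0,0,0,2.2,-4.8,0.5,1],[0,0,0,2.2,-4.8,0.5,1],[0,0,0,2.2,-4.8,0.5,1],[0,0,0,2.2,-4.8,0.5,1],[0,0,0,0.4,-0.7,0.5,1]]'
python3 - <<'E'
from h import *
print(env.state()["eef_pos"],env.state()["qvel"].round(2),env.state()["tcp_rot"])
p=shot("wrist"); save(p,"w1.png"); 
p=shot("top"); save(p,"top2.png"); W=cloud(p)
print(env.state()["eef_pos"],env.state()["opening"])
im=cv2.imread('pics/top2.png')[150:290,180:420]; cv2.imwrite('pics/top2c.png',cv2.resize(im,None,fx=3,fy=3))
E
```

```text
t: 3.82
eef_pos: [489.7, 99.1, 150.4]
tcp_rot: [-3.142, -0.001, 0.063]
ft_force: [-0.5, -0.7, -0.6]
opening: 0.005
grip_force: 0.0
[489.65428763  99.10795252 150.38129795] [ 0.06  0.09 -0.01 -0.01 -0.06  0.07] [-3.14155380e+00 -6.43454982e-04  6.31901699e-02]
[488.81459835  97.15383181 150.07450409] 0.0016700341279331475
```

View pics/w1.png

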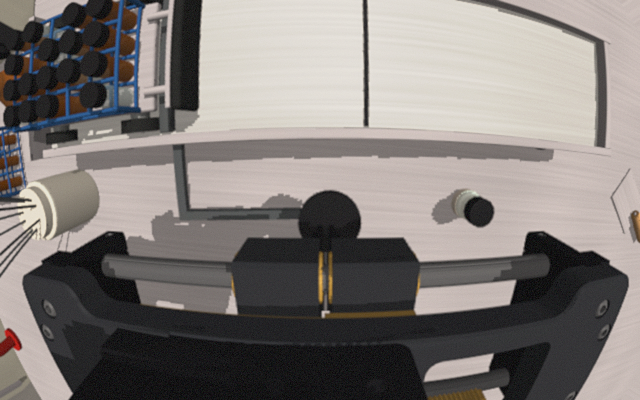

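View pics/top2c.png

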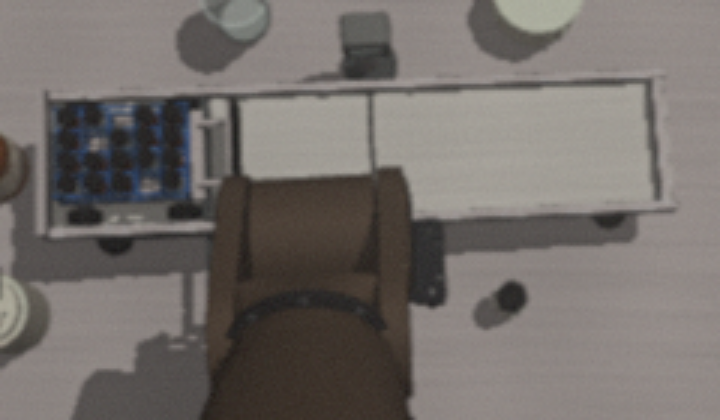

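```bash
cat >> h.py <<'E'
O=np.array([619.9,44.4]); yaw=-1.511
e=np.array([np.cos(yaw),np.sin(yaw)]); f=np.array([-e[1],e[0]])
def toramp(P):
    d=P[...,:2]-O; x=d@e; y=d@f; return x,y,P[...,2]-(80-.0601*x)
def bumper(p,ylo=15,yhi=43,xmax=999):
    x,y,h=toramp(cloud(p)); m=(p["depth"]>0)&(y>ylo)&(y<yhi)&(h>26)&(h<56)&(x>-190)&(x<xmax)
    x=x[m]
    if len(x)<10: return None,len(x)
    hi=np.percentile(x,97); s=x[x>hi-8]; return np.median(s),len(s)
def tcp():
    s=env.state(); P=np.array(s["eef_pos"]); x,y,h=toramp(P); print('tcp t',round(float(s["t"]),3),P.round(1),'ramp',round(float(x),1),round(float(y),1),'h',round(float(h),1),'F',s["ft_force"].round(1))
E
python3 -m inch '[[0,0,0,0.3,0.2,1.5,1],[0,0,0,0,0,1.2,1],[0,0,0,0,0,0.4,1],[0,0,0,0,0,0.2,1],[0,0,0,0,0,0.2,1],[0,0,0,0,0,0.2,1],[0,0,0,0,0,0.2,1],[0,0,0,0,0,0,1]]'
python3 - <<'E'
from h import *
tcp()
p=shot("scene"); print('bumper',bumper(p)); x,y,h=toramp(cloud(p)); save(p,"s2.png")
for t in("bumper","trolley"):
    r=env.find_in(p,t); print(t,[(round(q["score"],2),[round(float(z),1) for z in toramp(world(p,q["centre"]))]) for q in r[:2]])
p=shot("top"); print('top bumper',bumper(p,-43,43))
tcp()
E
```

```text
t: 4.92
eef_pos: [492.1, 94.9, 111.5]
tcp_rot: [-3.142, -0.0, 0.06]
ft_force: [0.7, -0.2, -0.1]
opening: 0.002
grip_force: 0.0
tcp t 4.925 [492.1  94.9 111.5] ramp -58.0 -124.5 h 28.1 F [ 0.7 -0.2 -0.1]
bumper (np.float64(-144.93656069010552), 53)
bumper [(0.82, [-146.7, 1.6, 49.1])]
trolley [(0.92, [-206.4, 12.8, 57.8])]
top bumper (np.float64(767.8299302640634), 15)
tcp t 5.125 [492.1  94.9 111.6] ramp -58.0 -124.6 h 28.1 F [-0.4 -0.6  0.6]
```

Run:
```python
from h import *
p=shot("scene"); im=p["img"][100:220,260:420,::-1]; cv2.imwrite('pics/s3.png',cv2.resize(im,None,fx=5,fy=5,interpolation=cv2.INTER_CUBIC)[:600])
x,y,h=toramp(cloud(p)); Z=cloud(p)[...,2]
m=(abs(np.hypot(x+58,y+125)-17)<5)&(Z>85)&(Z<125)
print(m.sum(),np.percentile(Z[m],[5,25,50,75,95]))
p=shot("wrist"); r=env.find_in(p,"gate_plate"); print([(q["score"],world(p,q["centre"])) for q in r[:2]])
```

```text
65 [102.87141723 108.31000347 111.06713955 112.61614279 114.1776044 ]
[(0.76, array([499.47360206, 162.21447119,  79.61388503])), (0.51, array([596.65433048, 195.69130506, 138.75589731]))]
```

View pics/s3.png

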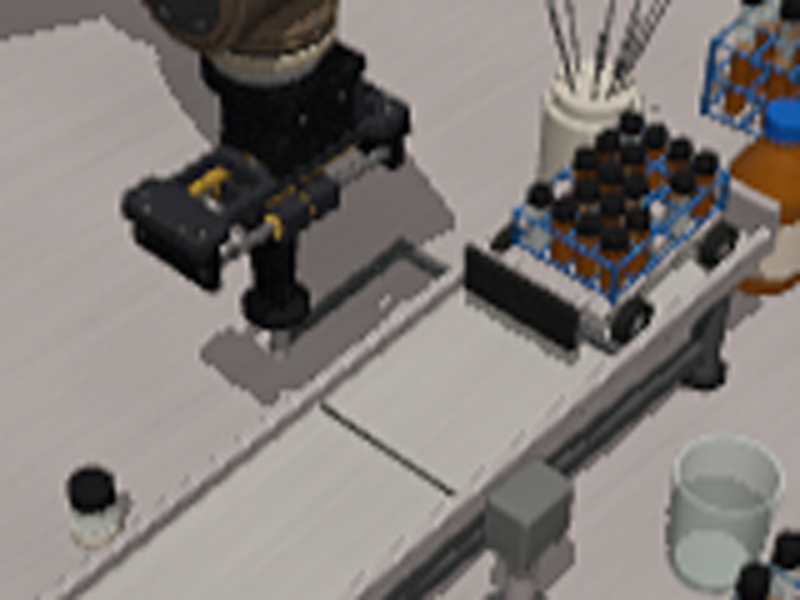

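```bash
python3 -m inch '[[0,0,0,0,0,0.5,1],[0,0,0,0,0,0.7,1]]'; python3 -c "
from h import *
tcp()"
```

```text
t: 5.52
eef_pos: [492.3, 94.8, 99.4]
tcp_rot: [3.142, -0.001, 0.06]
ft_force: [-5.6, 3.1, 28.8]
opening: 0.009
grip_force: 16.0
tcp t 5.525 [492.3  94.8  99.4] ramp -58.0 -124.4 h 15.9 F [-5.6  3.1 28.8]
```

```bash
python3 -m inch '[[0,0,0,0,1.0,-1.5,1],[0,0,0,2.5,4.0,0,1],[0,0,0,3.2,4.0,0,1],[0,0,0,3.2,4.0,0,1],[0,0,0,2.6,3.0,0.6,1],[0,0,0,1.0,1.3,0.5,1]]'
python3 - <<'E'
from h import *
tcp(); 
for i in range(2):
    t=env.state()["t"]; p=shot("scene"); save(p,f"s4{i}.png"); print(t,bumper(p,15,43,100),bumper(p,20,40,100))
tcp()
E
```

```text
t: 6.28
eef_pos: [628.0, -72.4, 103.3]
tcp_rot: [3.141, -0.0, 0.058]
ft_force: [-0.0, 0.7, -0.1]
opening: 0.007
grip_force: 0.0
tcp t 6.275 [628.  -72.4 103.3] ramp 117.0 1.1 h 30.3 F [-0.   0.7 -0.1]
6.275 (np.float64(25.134421803318205), 47) (np.float64(25.194997591011738), 34)
6.325 (np.float64(38.88443603043889), 46) (np.float64(38.650590258240314), 33)
tcp t 6.375 [627.1 -71.4 102.8] ramp 116.0 0.3 h 29.8 F [-1.3  0.  -0.4]
```

```bash
cat > sim.py <<'E'
import numpy as np, itertools
def sim(rows,gap,v0,vt,lag=.035,k=140,c=2.,m=.95,cb=1.0,T=3.5,dt=.001):
    # front at 0; finger face at gap; rows in m per 1/8 s
    x=0;v=v0;F=gap;cmd=gap;mx=0;xs=[];hist=[]
    off=0;bl=0
    for i in range(int(T/dt)):
        r=int(i*dt/.125+1e-9); 
        if r<len(rows): cmd+=rows[r]/.125*dt
        F+=(cmd-F)/lag*dt
        comp=max(0,x-F); mx=max(mx,comp)
        a=(c*vt-c*v-k*comp)/m
        v+=a*dt;x+=v*dt
        if comp>0:bl=i
        hist.append((i*dt,x,v,comp))
    h=np.array(hist); after=h[h[:,0]>h[np.argmax(h[:,3]>0),0]+.1]
    return mx,h[:,1].max(),h[-1],after[:,3].min(),h
E
python3 - <<'E'
from h import *
t=env.state()["t"]; p=shot("scene"); print(t,bumper(p,15,43,100)); tcp()
x,y,h=toramp(cloud(p)); m=(p["depth"]>0)&(abs(y)<14)&(h>35)&(h<70)&(x>85); print('finger x',np.percentile(x[m],[2,10,50,90,98]).round(1),m.sum())
im=p["img"][120:240,240:400,::-1]; cv2.imwrite('pics/s5.png',cv2.resize(im,None,fx=5,fy=5)[:600])
E
```

```text
6.375 (np.float64(52.82008855767707), 44)
tcp t 6.425 [626.5 -70.4 103.2] ramp 115.0 -0.3 h 30.1 F [-1.2  0.3  0.9]
finger x [113.3 114.3 125.  128.3 129.1] 64
```

View pics/s5.png

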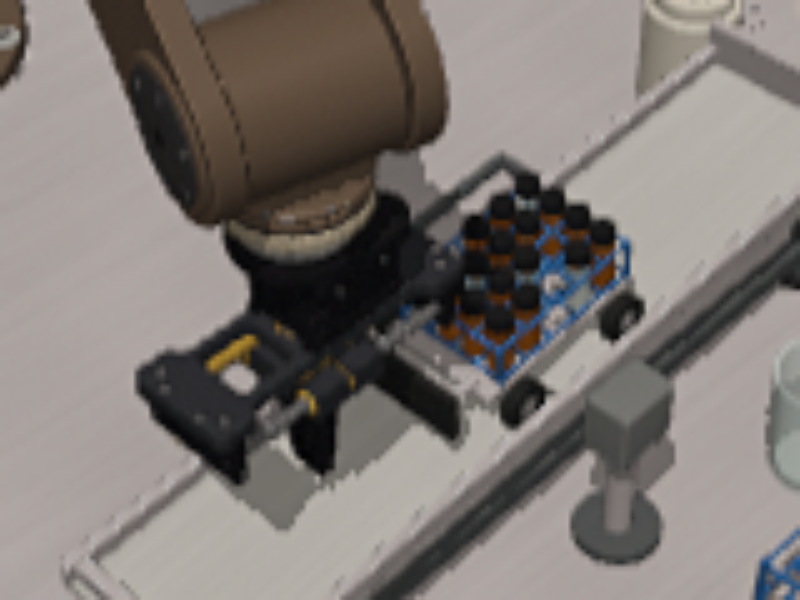

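```bash
cat > opt.py <<'E'
from sim import *
from scipy.optimize import minimize
S=[(g,v,vt,l,cb) for g in(.033,.040,.047) for v,vt in((.265,.27),(.28,.31),(.295,.34)) for l,cb in((.035,0),)]
best=[]
# params: initial speed V, n rows const, decel rows D (linear ramp down), creep
for V in np.arange(.18,.29,.01):
  for V1 in (0.0,.5,.8,1.):
   for n in range(0,4):
    for D in range(3,12):
      rows=[V1*V*.125]+[V*.125]*n+[V*.125*(1-(j+.5)/D) for j in range(D)]
      q=[sim(rows,g,v,vt,l,dt=.004) for g,v,vt,l,cb in S]
      c=max(a[0] for a in q); x=max(a[1] for a in q)
      if x<.185: best.append((c,x,V,V1,n,D,[round(r*100,1) for r in rows]))
best.sort(key=lambda b:b[0])
for b in best[:6]: print(b)
E
timeout 500 python3 opt.py
```

```text
(np.float64(0.011120441175386853), np.float64(0.18097622740926333), np.float64(0.2), 0.5, 2, 5, [np.float64(1.2), np.float64(2.5), np.float64(2.5), np.float64(2.3), np.float64(1.7), np.float64(1.2), np.float64(0.8), np.float64(0.2)])
(np.float64(0.01115348048208363), np.float64(0.18477383821736387), np.float64(0.19), 0.5, 2, 6, [np.float64(1.2), np.float64(2.4), np.float64(2.4), np.float64(2.2), np.float64(1.8), np.float64(1.4), np.float64(1.0), np.float64(0.6), np.float64(0.2)])
(np.float64(0.011565415221269054), np.float64(0.1748120422161965), np.float64(0.19), 0.5, 2, 5, [np.float64(1.2), np.float64(2.4), np.float64(2.4), np.float64(2.1), np.float64(1.7), np.float64(1.2), np.float64(0.7), np.float64(0.2)])
(np.float64(0.011574193593896498), np.float64(0.17520664419098525), np.float64(0.21000000000000002), 0.5, 2, 4, [np.float64(1.3), np.float64(2.6), np.float64(2.6), np.float64(2.3), np.float64(1.6), np.float64(1.0), np.float64(0.3)])
(np.float64(0.011637968430079831), np.float64(0.17704664195103922), np.float64(0.2800000000000001), 0.0, 0, 7, [np.float64(0.0), np.float64(3.3), np.float64(2.8), np.float64(2.3), np.float64(1.8), np.float64(1.3), np.float64(0.8), np.float64(0.2)])
(np.float64(0.01184907713949171), np.float64(0.17761181768880283), np.float64(0.18), 0.5, 2, 6, [np.float64(1.1), np.float64(2.2), np.float64(2.2), np.float64(2.1), np.float64(1.7), np.float64(1.3), np.float64(0.9), np.float64(0.6), np.float64(0.2)])
```

```bash
cat > opt2.py <<'E'
import numpy as np
from scipy.optimize import differential_evolution
S=np.array([(g,v,vt,l) for g in(.034,.040,.046) for v,vt in((.268,.27),(.28,.30),(.285,.335)) for l in(.025,.045)]).T
def sim(rows,S=S,full=False,dt=.004,T=2.2,k=140,c=2.,m=.95):
    g,v,vt,l=S; v=v.copy(); x=0*g; F=g.copy(); cmd=g.copy(); mx=0*g; xm=0*g; lost=0*g; touched=x>1; H=[]
    for i in range(int(T/dt)):
        r=int(i*dt/.125+1e-9)
        if r<len(rows): cmd=cmd+rows[r]/.125*dt
        F=F+(cmd-F)/l*dt; comp=np.maximum(0,x-F); mx=np.maximum(mx,comp); xm=np.maximum(xm,x)
        v=v+(c*vt-c*v-k*comp)/m*dt; x=x+v*dt
        if full:H.append((x,v,comp))
    return (mx,xm,np.array(H)) if full else (mx,xm)
def cost(r):
    mx,xm=sim(r); r=np.array(r); a=np.diff(r)
    return mx.max()*1e3+.1*mx.mean()*1e3+max(0,xm.max()-.19)*2e3+ .02*np.abs(np.diff(a)).sum()*1e3
if __name__=="__main__":
    N=10
    res=differential_evolution(cost,[(0,.037)]*N,maxiter=250,popsize=6,seed=1,polish=False,workers=-1,updating='deferred',tol=1e-6)
    mx,xm,H=sim(res.x,full=True); print((res.x*100).round(2),(mx*1e3).round(1),xm.round(3),(H[-1,2]*1e3).round(1),'residual v',abs(H[-50:,1]).max())
E
time timeout 400 python3 opt2.py
```

```text
[0.53 2.93 2.74 2.29 1.8  1.48 1.03 0.6  0.3  0.01] [5.3 6.6 5.7 8.1 7.  9.3 7.5 5.7 7.3 6.2 7.4 7.6 9.3 7.6 8.8 7.4 9.3 7.7] [0.175 0.177 0.176 0.178 0.177 0.178 0.182 0.181 0.181 0.182 0.182 0.183
 0.19  0.188 0.189 0.187 0.189 0.188] [4.  4.3 4.6 4.5 5.1 4.9 4.1 3.9 4.1 4.3 4.6 4.8 4.9 4.2 4.4 4.1 4.5 4.4] residual v 0.017020059648781265
real	0m28.969s
user	1m41.094s
sys	0m0.497s
```

```bash
python3 -m inch '[[0,0,0,0,0.5,0,1],[0,0,0,0,2.9,0.1,1],[0,0,0,0,2.7,0.1,1],[0,0,0,0,2.3,0.1,1],[0,0,0,0,1.8,0.1,1],[0,0,0,0,1.5,0.1,1],[0,0,0,0,1.0,0,1],[0,0,0,0,0.6,0,1],[0,0,0,0,0.3,0,1],[0,0,0,0,0,0,1],[0,0,0,0,0,0,1],[0,0,0,0,0,0,1]]'
python3 - <<'E'
from h import *
for i in range(3):
    t=env.state()["t"]; p=shot("scene"); print(t,bumper(p,18,43,260)); tcp()
im=p["img"][140:260,200:360,::-1]; cv2.imwrite('pics/s6.png',cv2.resize(im,None,fx=5,fy=5)[:600])
E
```

```text
t: 7.92
eef_pos: [635.4, -205.9, 98.7]
tcp_rot: [3.142, -0.0, 0.06]
ft_force: [-0.4, 0.4, 0.2]
opening: 0.004
grip_force: 0.3
7.925 (np.float64(243.20113558104936), 32)
tcp t 7.975 [ 635.4 -205.9   98.7] ramp 250.8 0.5 h 33.8 F [ 0.5 -0.8 -0.3]
7.975 (np.float64(243.09197276155984), 33)
tcp t 8.025 [ 635.4 -206.    98.7] ramp 250.9 0.5 h 33.7 F [ 0.6 -0.3 -1.5]
8.025 (np.float64(243.13276565082654), 31)
tcp t 8.075 [ 635.4 -206.1   98.7] ramp 250.9 0.5 h 33.8 F [ 0.5 -1.6 -1. ]
```

View pics/s6.png

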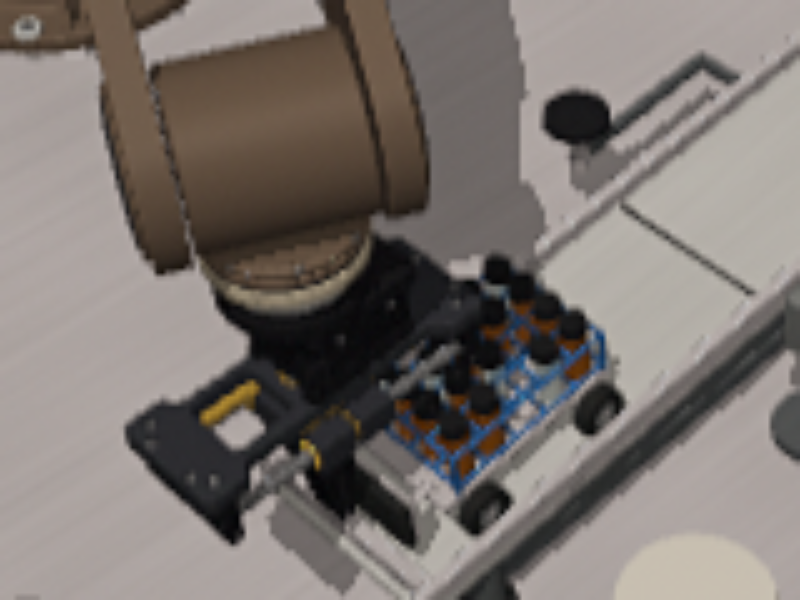

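The view shows the trolley standing still, with the finger on its bumper and the front wheel short of the end stop. Next I hold it there.

```bash
Z='placeholder'; python3 -m inch '[[0,0,0,0,0,0,1],[0,0,0,0,0,0,1],[0,0,0,0,0,0,1],[0,0,0,0,0,0,1],[0,0,0,0,0,0,1],[0,0,0,0,0,0,1],[0,0,0,0,0,0,1],[0,0,0,0,0,0,1],[0,0,0,0,0,0,1],[0,0,0,0,0,0,1],[0,0,0,0,0,0,1],[0,0,0,0,0,0,1],[0,0,0,0,0,0,1],[0,0,0,0,0,0,1],[0,0,0,0,0,0,1],[0,0,0,0,0,0,1],[0,0,0,0,0,0,1],[0,0,0,0,0,0,1],[0,0,0,0,0,0,1],[0,0,0,0,0,0,1]]' && python3 -m inch '[[0,0,0,0,0,0,1],[0,0,0,0,0,0,1],[0,0,0,0,0,0,1],[0,0,0,0,0,0,1],[0,0,0,0,0,0,1],[0,0,0,0,0,0,1],[0,0,0,0,0,0,1],[0,0,0,0,0,0,1],[0,0,0,0,0,0,1],[0,0,0,0,0,0,1],[0,0,0,0,0,0,1],[0,0,0,0,0,0,1]]'
python3 - <<'E'
from h import *
p=shot("scene"); print(bumper(p,18,43,260)); tcp(); print(env.job_done())
E
```

```text
t: 10.58
eef_pos: [635.4, -206.2, 98.6]
tcp_rot: [3.141, -0.0, 0.06]
ft_force: [-0.0, -0.7, -0.4]
opening: 0.008
grip_force: 0.3
t: 12.08
eef_pos: [635.4, -206.2, 98.6]
tcp_rot: [3.142, 0.0, 0.06]
ft_force: [-0.1, -0.0, -0.2]
opening: 0.004
grip_force: 0.3
(np.float64(243.3838391350818), 31)
tcp t 12.125 [ 635.4 -206.2   98.6] ramp 251.1 0.5 h 33.7 F [-0.6  0.2  0.3]
the job is handed in; nothing more can be done
None
```

I dropped the gate and caught the trolley on its bumper, held it still for just over 4 s about 30 mm short of the judged stop limit, and handed the job in still holding it; the hand-in gave no verdict, and how far the bumper was pushed in during the catch was simulated (at most 9.3 mm), not measured.

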